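# Pack the second layer of a soap tote, draw out its handle and lift it

## Robot

A 6-joint arm with a two-finger parallel gripper is mounted at the origin on a cart in front of the work surface, level with it; the furniture and walls round the work are solid. World frame = base frame: x ahead of the robot, y to its left, z up, the work surface at z = 0. Lengths are in m, angles in rad, forces in N, time in s.
With the tool pointing down it reaches from about 0.35 to 0.85 m from the base axis. Payload 8.1 kg.
Tool frame: the origin (TCP) lies at the very end of the fingers, on their centre line; the grasp point (between the pads) lies 19 mm behind it; z points along the fingers, y is the line along which they close (so a half turn about z gives the same grasp; the last joint's range is limited). The gripper opens to 93 mm and grips with 3 to 60 N. Pads are 15 mm wide; open, the fingers measure 128 mm over their backs; the gripper's body (75 mm by 188 mm) begins 65 mm behind the grasp point.
Start: joints at [1.185, 0.13, 1.488, -0, 1.523, -0.085], TCP at [0.178, 0.573, 0.219] pointing down, gripper open.
Joint ranges: [-2.96, 2.96], [-0.89, 2.26], [0.02, 2.5], [-1.34, 4.48], [0, 2.73], [-2.66, 2.66]. Speed limits (rad/s): [2.39, 2.39, 2.79, 3.14, 3.14, 3.14].

## Interface

Orientations are given as a rotation vector (axis times angle).
In Python, from plant import monitor, eyes, ticket gives the robot as it stands.
- The arm moves only by the tool arm_command, never from a script. Its argument "deltas" is a list that holds one entry, the list of rows, each a list of 6 numbers: the shift along the world's x, y, z in cm, then the turn, a rotation vector about the world's x, y, z in degrees. In form: [[[tx, ty, tz, rx, ry, rz], ...]]. A call has 1 to 12 rows; each row shifts and turns the commanded pose from where the row before left it; what a row does not reach is not made up. A row lasts 1/12 s, in which the tool goes at most 41.7 mm and 7.16 degrees, less where a joint would pass 70% of its speed; a pose out of reach is approached as far as the arm can. A call is refused whole if a number of a shift passes 4.17 or a number of a turn 7.16, either way. A call with a gripper value outside its range is refused whole. "gripper" is the opening, from -1 (shut) to 1 (fully open), set as the call begins (left out, the last holds). The fingers move at their own pace and stop on an object; "squeeze" is the grip in N (left out, the last holds). Time passes only in rows, so rows that do not move let the fingers close. It gives the time, the measured TCP pose, the force, the opening and the grip force at its end, in the units of the state.
- monitor.read_state(): the state, without advancing time (a new reading comes with each control period).
- eyes.read_camera(name): name is "scene" or "top"; returns the picture (400x640x3 uint8, blue, green, red); there is no depth.
- eyes.camera_model(name): a dict with "fx", "fy", "cx", "cy" (pixels), "k1" (the pictures are not rectified: a ray, as slopes to the right and down, at radius r is drawn at 1 + k1 r^2 times it, then the intrinsics apply), "rvec" (rotation vector, rad) and "tvec" (3), from world to camera coordinates, as OpenCV has them. Camera axes: x right, y down, z forward; pixel columns grow to the right and rows downward; lengths in m; the calibration is good to about 2 mm. A picture is of the moment at which its call begins. camera_model takes no time and is no camera call.
- ticket.close_job(): hands the job in; it is judged then, once.
The state is a dict: "t": time; "q": joint angles; "dq": joint speeds; "joint_torque": joint torques, N m; "tool_pos": TCP position; "orientation": TCP orientation; "force": force on the tool from outside, world axes, zero at the start; "wrist_torque": the same for the moment, N m; "opening": finger opening in m; "gripper_force": force on a finger pad.
Only numpy, scipy, OpenCV 4.12 (cv2) and the standard library are available. Lean on these libraries where they do the work, as an engineer would, in place of code of your own. Each camera call takes 0.05 s, during which the arm holds its last target. There are 200 camera calls.

## Task

Finish packing the soap tote: lay the loose slatted wooden separator flat on the single bar in the open bay, and set the loose soap bar on top of it, lying the same way as the bars in the full bay. Then, with the tote standing on the table, squeeze the button in the grip bar of the telescoping handle, draw the handle straight out past its first stop to its second stop (fully out), and lift the tote by it about 6 cm clear of the table. Finish while still holding the tote up there, level and still, with both layers in place; leave the tin, the dropper bottle and the wooden stamp alone.

Things in the scene. Friction and masses are not known exactly. Their poses are not given: they have to be found in the camera images.
- tote: Plywood carrying tote, 278 x 74 mm (own x, y), loose, 0.85 kg packed. Origin: centre of the underside. Floor 9 mm up; side rims 62 mm apart, 20 mm high. Two bays 100 mm long between boards 50 mm high, centred at x = -81 mm (open bay: one soap bar on the floor) and x = +81 mm (full bay: bar, separator, bar); the handle stands between them.
- open_bay (a point): Centre of the floor of the open bay, in the tote (at its own x = -81 mm, 9 mm above its underside). Turns with the tote.
- handle (a joint): Extension of the telescoping handle, up out of the tote, m: 0 in (start), 0.030 first stop, 0.060 second stop and end of travel, which takes load. Sprung pins lock it when in and at each stop unless the button is 5 mm or more pressed; pressed, it slides with 1 to 3 N of friction, less than the tote's weight, so the tote stands until the handle is fully out.
- grip (a point): Centre of the handle's black flat-sided grip bar: 26 mm along the tote's x, 94 mm along its y, 22 mm tall; 96 mm above the tote's underside while the handle is in, rising with it; axes as the tote's. The second layer's top is 21 mm below the bar's underside while the handle is in.
- button (a joint): How far the handle's button is pressed, m: 0 out, 0.006 fully in, flush with the bar. It moves along the tote's +x; spring 3 N out, 6 N in. Between two stops it stays about 4 mm in by itself.
- button_face (a point): Middle of the button's face: a grey thumb piece 30 mm wide (tote's y), 13 mm high, in the middle of the grip bar's side towards the open bay (tote's -x), 6 mm proud when out. Fingers closing firmly on the middle of the bar along the tote's x press it in and hold the bar at once.
- grille: The loose slatted wooden separator lying on the table: flat ladder of slats, 58 mm along its own x, 88 mm along its own y, 5 mm thick, 25 g; origin at the centre of its underside. In place its own y lies along the tote's x.
- soap_next: The loose bar lying on the table that makes the second layer: plain cream-coloured cut soap bar, 54 mm along its own x, 80 mm along its own y, 25 mm tall, 0.1 kg; origin at the centre of its underside. In place its own y lies along the tote's x.
- soap_under: The bar already in the open bay: plain cream-coloured cut soap bar, 54 mm along its own x, 80 mm along its own y, 25 mm tall, 0.1 kg; origin at the centre of its underside.
- soap_far_low: Lower bar of the full bay: plain cream-coloured cut soap bar, 54 mm along its own x, 80 mm along its own y, 25 mm tall, 0.1 kg; origin at the centre of its underside.
- grille_far: Separator of the full bay, like the loose one; origin at the centre of its underside.
- soap_far_top: Upper bar of the full bay: plain cream-coloured cut soap bar, 54 mm along its own x, 80 mm along its own y, 25 mm tall, 0.1 kg; origin at the centre of its underside.
- balm_tin: Bystander: round metal balm tin, 74 mm across, 34 mm tall, origin under its centre.
- dropper: Bystander: amber dropper bottle, 32 mm across, 97 mm tall, origin under its centre.
- stamp: Bystander: turned wooden soap stamp, 36 mm across, 64 mm tall, origin under its centre.
There are look-alikes about, which are no part of the job. Leave any purple look-alike of the soap_under alone.

How it is judged:
On the way, in this order (a step that is already met when the one before it is completed fails the run):
1. the separator lies flat on the bar in the open bay, let go (x of grille in the frame of tote between -0.091 and -0.071 m and y of grille in the frame of tote between -0.01 and 0.01 m and z of grille in the frame of tote between 0.0305 and 0.0375 m and angle between the z axis of grille and the z axis of tote, either way round below 0.06 rad and angle between the y axis of grille and the x axis of tote, either way round below 0.2 rad and contact force between the fingers and grille below 0.3 N), for 0.2 s.
2. the soap bar lies flat on the separator, let go, with the handle still in (x of grille in the frame of tote between -0.091 and -0.071 m and y of grille in the frame of tote between -0.01 and 0.01 m and z of grille in the frame of tote between 0.0305 and 0.0375 m and angle between the z axis of each of grille, soap_next and the z axis of tote, either way round below 0.06 rad and angle between the y axis of each of grille, soap_next and the x axis of tote, either way round below 0.2 rad and x of soap_next in the frame of tote between -0.095 and -0.067 m and y of soap_next in the frame of tote between -0.012 and 0.012 m and z of soap_next in the frame of tote between 0.0355 and 0.0425 m and contact force between the fingers and soap_next below 0.3 N and value of joint handle below 0.01 m), for 0.2 s.
3. the button is pressed and the handle drawn past the first stop while the tote stands on the table (value of joint button above 0.003 m and value of joint handle above 0.038 m and height (world z) of tote below 0.012 m).
At the end, for the whole second after the job is handed in: Held by the handle for the last second: handle at least 56.5 mm out, underside 30 to 120 mm up, tilt under 0.10 rad, below 30 mm/s. Separator (within 10 mm of the bay centre) flat on the lower bar, added bar (14 mm along, 12 mm across) flat on it, both within 0.2 rad; all other layers in place (value of joint handle above 0.0565 m and height (world z) of tote between 0.03 and 0.12 m and angle between tote's own z axis and vertical below 0.1 rad and contact force between the fingers and tote above 3 N and linear speed of tote below 0.03 m/s and x of grille in the frame of tote between -0.091 and -0.071 m and y of grille in the frame of tote between -0.01 and 0.01 m and z of grille in the frame of tote between 0.0305 and 0.0375 m and angle between the z axis of each of grille, soap_next and the z axis of tote, either way round below 0.06 rad and angle between the y axis of each of grille, soap_next and the x axis of tote, either way round below 0.2 rad and x of soap_next in the frame of tote between -0.095 and -0.067 m and y of soap_next in the frame of tote between -0.012 and 0.012 m and z of soap_next in the frame of tote between 0.0355 and 0.0425 m and x of soap_under in the frame of tote between -0.097 and -0.065 m and y of soap_under in the frame of tote between -0.012 and 0.012 m and z of soap_under in the frame of tote between 0.0055 and 0.0125 m and x of soap_far_low in the frame of tote between 0.065 and 0.097 m and y of soap_far_low in the frame of tote between -0.012 and 0.012 m and z of soap_far_low in the frame of tote between 0.0055 and 0.0125 m and x of grille_far in the frame of tote between 0.069 and 0.093 m and y of grille_far in the frame of tote between -0.012 and 0.012 m and z of grille_far in the frame of tote between 0.0305 and 0.0375 m and x of soap_far_top in the frame of tote between 0.065 and 0.097 m and y of soap_far_top in the frame of tote between -0.014 and 0.014 m and z of soap_far_top in the frame of tote between 0.0355 and 0.0425 m); the arm keeps its last pose, push and grip.
It fails at once if the round balm tin is pushed more than 20 mm or tipped (distance of balm_tin from where it was at the start of the episode above 0.02 m or angle between balm_tin's own z axis and vertical above 0.5 rad).
It fails at once if the dropper bottle is pushed more than 20 mm or tipped (distance of dropper from where it was at the start of the episode above 0.02 m or angle between dropper's own z axis and vertical above 0.5 rad).
It fails at once if the wooden stamp is pushed more than 20 mm or tipped (distance of stamp from where it was at the start of the episode above 0.02 m or angle between stamp's own z axis and vertical above 0.5 rad).
It also fails if it takes over 72 s, if anything falls off the work surface, if the arm or the gripper's body presses on something with over 40 N, if the wrist force passes 120 N, or if a joint passes its speed limit or range.

## Working session

There is one attempt and no reset: what is moved stays moved. The work goes in short steps, Python scripts to look and compute and a tool call to move; the robot and the scene stay as the last step left them, time stands still between calls to the robot, and variables do not carry over. Pictures are saved under pics/ and viewed, at most 10 in all, crops included, and the job is handed in when it is done.

Besides the shell and the picture viewer there is one more tool, called after ">>>" by a JSON object that holds its "api" and its "payload", one argument or row to a line. arm_command: Moves the arm, as the interface text tells. Its arguments: {"type":"object","properties":{"deltas":{"type":"array"},"gripper":{"type":"number"},"squeeze":{"type":"number"}},"required":["deltas"]}

```bash
mkdir -p pics; ls
cat > h.py <<'E'
import numpy as np, cv2
from plant import monitor, eyes, ticket
def model(n):
    m=eyes.camera_model(n); R=cv2.Rodrigues(np.array(m["rvec"],float))[0]; return m,R,np.array(m["tvec"],float)
def pix(n,P):
    m,R,t=model(n); c=R@np.array(P,float)+t; s=c[:2]/c[2]; s=s*(1+m["k1"]*(s@s)); return np.array([m["fx"]*s[0]+m["cx"],m["fy"]*s[1]+m["cy"]])
def ray(n,uv):
    m,R,t=model(n); d=np.array([(uv[0]-m["cx"])/m["fx"],(uv[1]-m["cy"])/m["fy"]]); s=d.copy()
    for _ in range(30): s=d/(1+m["k1"]*(s@s))
    return -R.T@t, R.T@np.array([s[0],s[1],1])
def onz(n,uv,z):
    o,d=ray(n,uv); return o+d*(z-o[2])/d[2]
E
python3 - <<'E'
from h import *
for n in("scene","top"):
    cv2.imwrite(f"pics/{n}0.png",eyes.read_camera(n)); m,R,t=model(n); print(n,m,-R.T@t)
s=monitor.read_state(); print(s)
E
```

```text
pics
scene {'fx': 422.3272029919191, 'fy': 422.3272029919191, 'cx': 318.105931084403, 'cy': 200.53961028922657, 'k1': -0.01753209487835853, 'rvec': array([ 0.5958409 , -2.60324324,  1.22984954]), 'tvec': array([0.49036866, 0.2658443 , 1.09244186])} [0.13588666 0.81982791 0.90220887]
top {'fx': 382.9151290152201, 'fy': 382.9151290152201, 'cx': 318.69308626820987, 'cy': 197.42431738363084, 'k1': 0.013295789266864646, 'rvec': array([ 2.1816229 , -2.13017561,  0.08906754]), 'tvec': array([-0.07803863,  0.57560235,  1.1583473 ])} [ 0.45225057 -0.0932947   1.21076095]
{'t': 0.1, 'q': array([ 1.18459955e+00,  1.31113317e-01,  1.48919289e+00, -2.21087859e-05,
        1.52301680e+00, -8.53834370e-02]), 'dq': array([-0.00072812, -0.00111809, -0.00136862,  0.00039427, -0.0019395 ,
        0.00146509]), 'joint_torque': array([ 1.53624504e-03, -5.61346042e+01, -4.93092549e+01,  7.70444074e-02,
        2.92213418e-02, -2.00949827e-06]), 'tool_pos': array([0.17755331, 0.57256748, 0.21766347]), 'orientation': array([-4.70677762e-01, -3.10574549e+00,  2.65060698e-03]), 'force': array([ 0.96367816,  0.37209277, -0.84671527]), 'wrist_torque': array([0.00623312, 0.02102121, 0.04904937]), 'gripper_force': 0.0, 'opening': 0.09297284482468261}
```

View pics/scene0.png

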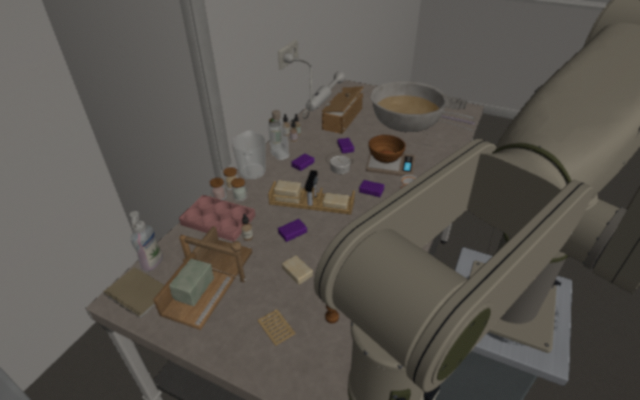

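View pics/top0.png

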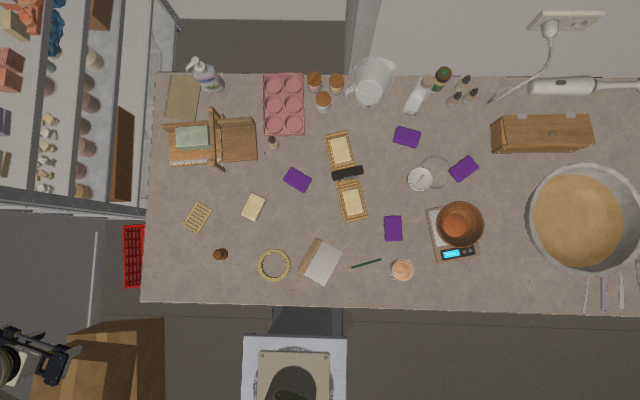

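Run:
```python
from h import *
im=cv2.imread("pics/top0.png"); sc=cv2.imread("pics/scene0.png")
a=cv2.resize(im[120:230,310:390],None,fx=5,fy=5,interpolation=cv2.INTER_CUBIC)
b=cv2.resize(im[185:275,180:280],None,fx=4,fy=4,interpolation=cv2.INTER_CUBIC)
c=cv2.resize(sc[165:215,260:360],None,fx=4,fy=3.8,interpolation=cv2.INTER_CUBIC)
o=np.zeros((560,800,3),np.uint8); o[:550,:400]=a; o[:360,400:800]=b; o[365:365+c.shape[0],400:800]=c
cv2.imwrite("pics/crop1.png",o)
```

```text
(no output)
```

View pics/crop1.png

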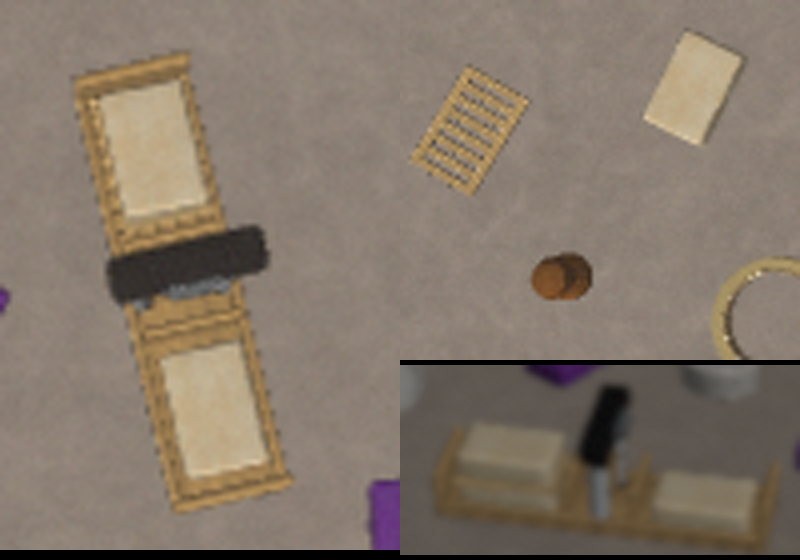

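Candidates for the loose bar: the cream bar on the table (253,207), bar in the open bay (352,200), bar in the full bay (340,150), purple look-alikes (297,180), (393,228), (407,137), (463,168), green bar (192,137). I choose (253,207), plain cream and loose. For the separator: the ladder at (198,217); the brown board at (181,97) and wooden rack (238,140) are not it. The tote is at (346,173). Its open bay and grey button face the robot (352,200), and the scene view confirms there is only one bar there.

Run:
```python
from h import *
im=cv2.imread("pics/top0.png"); hsv=cv2.cvtColor(im,cv2.COLOR_BGR2HSV)
def comp(mask,uv,win):
    m=np.zeros_like(mask); x,y=uv; m[y-win:y+win,x-win:x+win]=mask[y-win:y+win,x-win:x+win]
    cs,_=cv2.findContours(m,cv2.RETR_EXTERNAL,cv2.CHAIN_APPROX_NONE); return max(cs,key=cv2.contourArea),m
def rep(name,c,z):
    mo=cv2.moments(c); ctr=(mo['m10']/mo['m00'],mo['m01']/mo['m00'])
    P=np.array([onz("top",p[0],z)[:2] for p in c],np.float32)*1000
    r=cv2.minAreaRect(P); print(name,"ctr px",np.round(ctr,1),"centre",np.round(onz("top",ctr,z),4),"rect c",np.round(r[0],1),"size",np.round(r[1],1))
    b=cv2.boxPoints(r); e=b[1]-b[0],b[2]-b[1]; e=max(e,key=np.linalg.norm); print("   long-side angle",np.round(np.degrees(np.arctan2(e[1],e[0]))%180,1))
for p in((253,207),(352,200),(340,150),(300,230),(198,205),(347,172),(333,135)): print(p,hsv[p[1],p[0]])
wood=((hsv[...,1]>65)&(hsv[...,2]>95)&(hsv[...,0]<30)).astype(np.uint8)
cream=wood&(hsv[...,2]>185).astype(np.uint8)
wood2=cv2.morphologyEx(wood,cv2.MORPH_CLOSE,np.ones((5,5)))
c,_=comp(wood2,(198,217),25); rep("grille",c,.003)
c,_=comp(wood,(253,207),22); rep("soap",c,.0125)
c,_=comp(cream,(352,200),20); rep("under",c,.034)
c,_=comp(cream,(340,150),20); rep("fartop",c,.064)
dark=(hsv[...,2]<75).astype(np.uint8)
c,_=comp(dark,(347,172),22); rep("grip",c,.103)
c,_=comp(wood2,(346,205),28); rep("openhalf",c,.03)
allm=cv2.morphologyEx(wood|dark,cv2.MORPH_CLOSE,np.ones((9,9)));c,_=comp(allm,(346,175),55); rep("tote",c,.03)
for p in ((220,254),(273,143),(420,180),(274,265)): print(p,onz("top",p,.0))
vis=im.copy(); cv2.imwrite("pics/mask.png",np.hstack([wood*255,cream*255]))
```

```text
(253, 207) [ 19  74 193]
(352, 200) [ 18  71 191]
(340, 150) [ 18  71 188]
(300, 230) [ 13  42 141]
(198, 205) [ 14  45 137]
(347, 172) [15 29 52]
(333, 135) [ 17 128 175]
grille ctr px [197.  217.2] centre [0.5081 0.321  0.003 ] rect c [508.2 321. ] size [59.1 88.4]
   long-side angle 151.4
soap ctr px [249.5 207.2] centre [0.5431 0.1532 0.0125] rect c [547.4 147.1] size [39.8 77.4]
   long-side angle 155.8
under ctr px [350.7 204.5] centre [ 0.5572 -0.1636  0.034 ] rect c [ 564.  -164.9] size [72.6 41.1]
   long-side angle 15.0
fartop ctr px [338.5 152.4] centre [ 0.7128 -0.1221  0.064 ] rect c [ 720.  -122.8] size [73.9 45.6]
   long-side angle 8.2
grip ctr px [347.  172.3] centre [ 0.6452 -0.147   0.103 ] rect c [ 644.8 -147. ] size [26.6 91.5]
   long-side angle 104.8
openhalf ctr px [351.1 199.6] centre [ 0.5728 -0.1646  0.03  ] rect c [ 575.3 -165.3] size [134.9  76.8]
   long-side angle 14.3
tote ctr px [345.8 176.2] centre [ 0.6456 -0.1472  0.03  ] rect c [ 649.2 -152.4] size [285.1  97.3]
   long-side angle 12.7
(220, 254) [0.39450158 0.24238311 0.        ]
(273, 143) [0.75417424 0.08876578 0.        ]
(420, 180) [ 0.64334965 -0.38374679  0.        ]
(274, 265) [0.36476573 0.07092598 0.        ]
```

Run:
```python
from h import *
im=cv2.imread("pics/top0.png"); lab=cv2.cvtColor(im,cv2.COLOR_BGR2LAB).astype(int); V=im.max(2)
def rep(name,c,z):
    mo=cv2.moments(c); ctr=(mo['m10']/mo['m00'],mo['m01']/mo['m00'])
    P=np.array([onz("top",p[0],z)[:2] for p in c],np.float32)*1000
    r=cv2.minAreaRect(P); b=cv2.boxPoints(r); e=max((b[1]-b[0],b[2]-b[1]),key=np.linalg.norm)
    print(name,"centre",np.round(onz("top",ctr,z)*1000,1),"rect",np.round(r[0],1),np.round(r[1],1),"ang",np.round(np.degrees(np.arctan2(e[1],e[0]))%180,1))
def big(mask,uv,w,k):
    m=np.zeros(mask.shape,np.uint8); x,y=uv; m[y-w:y+w,x-w:x+w]=mask[y-w:y+w,x-w:x+w]
    if k: m=cv2.morphologyEx(m,cv2.MORPH_CLOSE,np.ones((k,k)))
    return max(cv2.findContours(m,cv2.RETR_EXTERNAL,cv2.CHAIN_APPROX_NONE)[0],key=cv2.contourArea)
print([tuple(lab[p]) for p in((207,253),(200,352),(230,300),(135,333),(188,353))])
tb=lab[...,2]-128; 
rep("soap",big((tb>12)&(V>150),(253,207),22,3),.0125); rep("soap top",big((tb>12)&(V>178),(253,207),22,3),.025)
rep("under",big((V>182),(352,202),20,3),.034); rep("fartop",big((V>175),(340,152),22,3),.064)
o=big((tb>13)&(V>90)|(V<75),(346,175),55,5); rep("tote",o,.03)
# end boards
pts=np.array([p[0] for p in o]); 
m=np.zeros(im.shape[:2],np.uint8); cv2.drawContours(m,[o],-1,1,-1)
for lo,hi,z in((115,160,.03),(190,230,.03)):
    L=[];R=[]
    for r in range(lo,hi):
        xs=np.where(m[r])[0]
        if len(xs)>22 and len(xs)<34: L.append((xs[0]-.5,r));R.append((xs[-1]+.5,r))
    for S in(L,R):
        v=cv2.fitLine(np.array(S,np.float32),cv2.DIST_HUBER,0,.01,.01).ravel()
        a=onz("top",v[2:]-10*v[:2],.025);b=onz("top",v[2:]+10*v[:2],.025); d=a-b; print(len(S),"side ang",np.degrees(np.arctan2(d[1],d[0]))%180,np.round(onz("top",v[2:],.025),4))
```

```text
[(np.int64(182), np.int64(130), np.int64(149)), (np.int64(180), np.int64(131), np.int64(147)), (np.int64(139), np.int64(131), np.int64(135)), (np.int64(151), np.int64(137), np.int64(160)), (np.int64(117), np.int64(132), np.int64(146))]
soap centre [545.  144.2  12.5] rect [544.9 143.6] [51.2 76.3] ang 155.8
soap top centre [543.7 141.8  25. ] rect [543.9 141.6] [48.6 75.8] ang 157.2
under centre [ 565.4 -167.6   34. ] rect [ 565.7 -167.8] [75.4 48.2] ang 14.2
fartop centre [ 713.8 -126.2   64. ] rect [ 713.2 -126.3] [93.8 53. ] ang 14.6
tote centre [ 645.2 -147.1   30. ] rect [ 649.2 -152.9] [283.1  97.6] ang 15.4
25 side ang 13.055989859295368 [ 0.7384 -0.0843  0.025 ]
25 side ang 14.459270781942504 [ 0.7418 -0.1598  0.025 ]
28 side ang 14.590075237748367 [ 0.5603 -0.1298  0.025 ]
28 side ang 14.182369480745292 [ 0.5658 -0.2057  0.025 ]
```

>>> {"api": "arm_command", "payload": {
  "deltas": [
    [[3.3,-2.52,0,0,0,-1.14],[3.3,-2.52,0,0,0,-1.14],[3.3,-2.52,0,0,0,-1.14],[3.3,-2.52,0,0,0,-1.14],[3.3,-2.52,0,0,0,-1.14],[3.3,-2.52,0,0,0,-1.14],[3.3,-2.52,0,0,0,-1.14],[3.3,-2.52,0,0,0,-1.14],[3.3,-2.52,0,0,0,-1.14],[3.3,-2.52,0,0,0,-1.14],[0,0,0,0,0,0],[0,0,0,0,0,0]]
  ],
  "gripper": 1,
  "squeeze": 12
}}

```text
t: 1.1
tool_pos: [0.509, 0.3191, 0.2178]
orientation: [-0.783, -3.041, 0.002]
force: [-0.6, 0.8, 0.3]
opening: 0.093
gripper_force: 0.0
```

>>> {"api": "arm_command", "payload": {
  "deltas": [
    [[0,0.1,-4.1,0,0,0],[0,0.1,-4.1,0,0,0.3],[-0.1,0,-4.1,0,0,0],[0,0,-4.1,0,0,0],[0,0,-3,0,0,0],[0,0,-1.5,0,0,0],[0,0,-0.4,0,0,0],[0,0,0,0,0,0],[0,0,0,0,0,0]]
  ]
}}

```text
t: 1.85
tool_pos: [0.5069, 0.3242, 0.0069]
orientation: [0.767, 3.046, 0.002]
force: [-0.6, 0.9, 0.7]
opening: 0.0931
gripper_force: 0.0
```

>>> {"api": "arm_command", "payload": {
  "deltas": [
    [[0.1,-0.3,-0.2,0,0,0],[0,0,-0.2,0,0,0],[0,0,0,0,0,0],[0,0,0,0,0,0]]
  ]
}}

```text
t: 2.18
tool_pos: [0.5083, 0.3202, 0.0025]
orientation: [0.769, 3.045, 0.001]
force: [-0.3, 0.5, 0.0]
opening: 0.0929
gripper_force: 0.0
```

>>> {"api": "arm_command", "payload": {
  "deltas": [
    [[0,0,0,0,0,0],[0,0,0,0,0,0],[0,0,0,0,0,0],[0,0,0,0,0,0],[0,0,0,0,0,0],[0,0,0,0,0,0]]
  ],
  "gripper": -1
}}

```text
t: 2.68
tool_pos: [0.5077, 0.3201, 0.0016]
orientation: [-0.769, -3.046, 0.0]
force: [0.1, 0.1, 0.2]
opening: 0.0574
gripper_force: 11.8
```

>>> {"api": "arm_command", "payload": {
  "deltas": [
    [[0,0,1,0,0,0],[0,0,3,0,0,0],[0,0,4,0,0,0],[0,0,4,0,0,0],[0,0,2,0,0,0],[0,0,0,0,0,0]]
  ]
}}

```text
t: 3.18
tool_pos: [0.5114, 0.322, 0.1499]
orientation: [0.767, 3.038, 0.012]
force: [-0.2, 0.1, 1.0]
opening: 0.058
gripper_force: 12.0
```

>>> {"api": "arm_command", "payload": {
  "deltas": [
    [[0.49,-4.06,0,0,0,3.55],[0.49,-4.06,0,0,0,3.55],[0.49,-4.06,0,0,0,3.55],[0.49,-4.06,0,0,0,3.55],[0.49,-4.06,0,0,0,3.55],[0.49,-4.06,0,0,0,3.55],[0.49,-4.06,0,0,0,3.55],[0.49,-4.06,0,0,0,3.55],[0.49,-4.06,0,0,0,3.55],[0.49,-4.06,0,0,0,3.55],[0.49,-4.06,0,0,0,3.55],[0.49,-4.06,0,0,0,3.55]]
  ]
}}

```text
t: 4.18
tool_pos: [0.5659, -0.169, 0.1413]
orientation: [0.395, -3.116, -0.001]
force: [0.2, 1.0, 0.2]
opening: 0.0577
gripper_force: 12.0
```

>>> {"api": "arm_command", "payload": {
  "deltas": [
    [[0,0,0,0,0,0],[0,0,0,0,0,0],[0,0,0,0,0,0]]
  ]
}}

```text
t: 4.43
tool_pos: [0.566, -0.1669, 0.141]
orientation: [0.387, -3.116, -0.002]
force: [-0.3, 0.4, 0.1]
opening: 0.0574
gripper_force: 12.0
```

Run:
```python
from h import *
im=eyes.read_camera("scene"); t=eyes.read_camera("top"); cv2.imwrite("pics/s2.png",im); cv2.imwrite("pics/t2.png",t)
o=np.hstack([cv2.resize(im[110:230,240:380],None,fx=2.8,fy=2.8,interpolation=cv2.INTER_CUBIC),cv2.resize(t[110:230,280:420],None,fx=2.8,fy=2.8,interpolation=cv2.INTER_CUBIC)])
cv2.imwrite("pics/c2.png",o); s=monitor.read_state(); R=cv2.Rodrigues(s["orientation"])[0]; print(s["tool_pos"],R[:,2],np.degrees(np.arctan2(R[1,1],R[0,1]))%180,s["q"])
```

```text
[ 0.56630135 -0.16581409  0.14128847] [-6.84606564e-04  6.68119353e-04 -9.99999542e-01] 104.30665196927951 [-3.71957395e-01  1.52595777e-01  1.60662091e+00  3.80286646e-04
  1.38325659e+00 -2.19252317e+00]
```

View pics/c2.png

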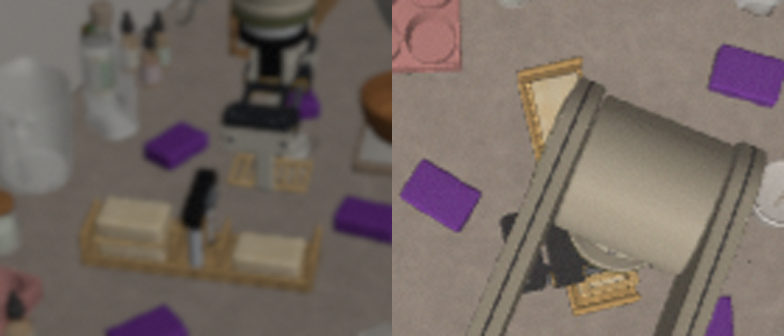

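The scene view shows the separator held flat at about (270,172 in the crop) above the open-bay bar (268,252). The gripper clears the grip bar (200,205).

>>> {"api": "arm_command", "payload": {
  "deltas": [
    [[0,-0.05,-3,0,0,0],[0,0,-3,0,0,0],[0,0,-2,0,0,0],[0,0,-1,0,0,0],[0,0,-0.6,0,0,0],[0,0,-0.4,0,0,0],[0,0,0,0,0,0],[0,0,0,0,0,0],[0,0,0,0,0,0]]
  ]
}}

```text
t: 5.28
tool_pos: [0.5677, -0.168, 0.0432]
orientation: [-0.39, 3.115, -0.002]
force: [0.6, 0.4, 0.0]
opening: 0.0575
gripper_force: 12.0
```

>>> {"api": "arm_command", "payload": {
  "deltas": [
    [[0,0,-0.3,0,0,0],[0,0,-0.2,0,0,0],[0,0,-0.1,0,0,0],[0,0,0,0,0,0],[0,0,0,0,0,0]]
  ]
}}

```text
t: 5.7
tool_pos: [0.5666, -0.1677, 0.0358]
orientation: [-0.39, 3.117, -0.0]
force: [0.3, 0.1, 1.5]
opening: 0.0576
gripper_force: 12.0
```

>>> {"api": "arm_command", "payload": {
  "deltas": [
    [[0,0,0,0,0,0],[0,0,0,0,0,0],[0,0,0,0,0,0],[0,0,0,0,0,0],[0,0,0,0,0,0],[0,0,0,0,0,0]]
  ],
  "gripper": 1
}}

```text
t: 6.2
tool_pos: [0.5665, -0.1676, 0.0356]
orientation: [0.39, -3.117, -0.0]
force: [-0.7, -0.2, -0.6]
opening: 0.0915
gripper_force: 0.0
```

>>> {"api": "arm_command", "payload": {
  "deltas": [
    [[0,0,1,0,0,0],[0,0,2,0,0,0],[0,0,4,0,0,0],[0,0,4,0,0,0],[0,2,2,0,0,-2],[0,4,0,0,0,-5],[0,4.1,0,0,0,-5],[0,4.1,0,0,0,-5],[0,4.1,0,0,0,-5],[0,4.1,0,0,0,-5],[-0.5,4.1,0,0,0,-5],[-0.7,4,0,0,0,-5]]
  ]
}}

```text
t: 7.2
tool_pos: [0.5545, 0.1394, 0.1668]
orientation: [0.626, 3.077, 0.001]
force: [1.6, 0.7, -0.2]
opening: 0.093
gripper_force: 0.0
```

>>> {"api": "arm_command", "payload": {
  "deltas": [
    [[-0.8,0.5,0,0,0,-0.8],[0,0,0,0,0,0],[0,0,0,0,0,0]]
  ]
}}

```text
t: 7.45
tool_pos: [0.5465, 0.1423, 0.1662]
orientation: [0.636, 3.076, -0.001]
force: [0.5, -1.1, 0.7]
opening: 0.0931
gripper_force: 0.0
```

Run:
```python
from h import *
im=eyes.read_camera("scene"); t=eyes.read_camera("top"); cv2.imwrite("pics/s3.png",im); cv2.imwrite("pics/t3.png",t)
o=np.hstack([cv2.resize(im[160:260,250:370],None,fx=3.3,fy=3.3,interpolation=cv2.INTER_CUBIC),cv2.resize(t[120:220,290:410],None,fx=3.3,fy=3.3,interpolation=cv2.INTER_CUBIC)])
cv2.imwrite("pics/c3.png",o); s=monitor.read_state(); R=cv2.Rodrigues(s["orientation"])[0]; print(s["t"],s["tool_pos"],np.degrees(np.arctan2(R[1,1],R[0,1]))%180)
```

```text
7.55 [0.54708034 0.14099495 0.16605294] 66.46544627143628
```

View pics/c3.png

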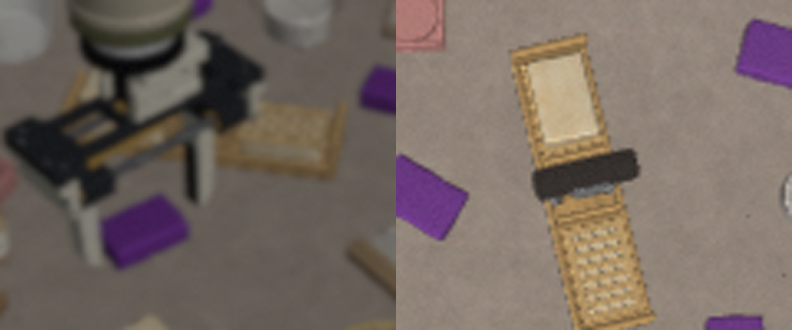

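The separator lies flat in the open bay (crop 605,270), parallel to the boards. Next is the soap.

>>> {"api": "arm_command", "payload": {
  "deltas": [
    [[-0.2,0.1,-4,0,0,0],[0,0,-4,0,0,0],[0,0,-4,0,0,0],[0,0,-2,0,0,0],[0,0,-1,0,0,0],[0,0,-0.5,0,0,0],[0,0,-0.3,0,0,0],[0,0,0,0,0,0],[0,0,0,0,0,0],[0,0,0,0,0,0]]
  ]
}}

```text
t: 8.38
tool_pos: [0.5462, 0.1435, 0.0096]
orientation: [0.64, 3.073, 0.002]
force: [1.1, -0.3, 0.5]
opening: 0.0925
gripper_force: 0.0
```

>>> {"api": "arm_command", "payload": {
  "deltas": [
    [[0,0,-0.1,0,0,0],[0,0,0,0,0,0],[0,0,0,0,0,0],[0,0,0,0,0,0],[0,0,0,0,0,0],[0,0,0,0,0,0],[0,0,0,0,0,0]]
  ],
  "gripper": -1
}}

```text
t: 8.97
tool_pos: [0.5445, 0.1433, 0.0066]
orientation: [-0.641, -3.076, 0.0]
force: [0.1, -0.4, 1.2]
opening: 0.0542
gripper_force: 12.0
```

>>> {"api": "arm_command", "payload": {
  "deltas": [
    [[0,0,1,0,0,0],[0,0,3,0,0,0],[0,0,4,0,0,0],[0,0,3,0,0,0],[0,0,1,0,0,0]]
  ]
}}

```text
t: 9.38
tool_pos: [0.5476, 0.1439, 0.1333]
orientation: [0.639, 3.068, 0.005]
force: [1.0, 0.8, -0.4]
opening: 0.0538
gripper_force: 12.0
```

>>> {"api": "arm_command", "payload": {
  "deltas": [
    [[0.24,-3.45,0,0,0,4.2],[0.24,-3.45,0,0,0,4.2],[0.24,-3.45,0,0,0,4.2],[0.24,-3.45,0,0,0,4.2],[0.24,-3.45,0,0,0,4.2],[0.24,-3.45,0,0,0,4.2],[0.24,-3.45,0,0,0,4.2],[0.24,-3.45,0,0,0,4.2],[0.24,-3.45,0,0,0,4.2],[0,0,0,0,0,0],[0,0,0,0,0,0],[0,0,0,0,0,0]]
  ]
}}

```text
t: 10.38
tool_pos: [0.5657, -0.1667, 0.1261]
orientation: [0.387, -3.117, -0.002]
force: [-0.2, -0.4, -1.2]
opening: 0.0535
gripper_force: 12.0
```

>>> {"api": "arm_command", "payload": {
  "deltas": [
    [[0,0,0,0,0,0],[0,0,0,0,0,0]]
  ]
}}

```text
t: 10.55
tool_pos: [0.5661, -0.1657, 0.1265]
orientation: [0.392, -3.117, -0.001]
force: [-0.8, 0.5, -1.4]
opening: 0.0537
gripper_force: 12.0
```

>>> {"api": "arm_command", "payload": {
  "deltas": [
    [[0,-0.05,-2,0,0,0],[0,0,-2,0,0,0],[0,0,-1.5,0,0,0],[0,0,-1,0,0,0],[0,0,-0.6,0,0,0],[0,0,-0.4,0,0,0],[0,0,-0.2,0,0,0],[0,0,0,0,0,0],[0,0,0,0,0,0],[0,0,0,0,0,0]]
  ]
}}

```text
t: 11.38
tool_pos: [0.5668, -0.1679, 0.0506]
orientation: [-0.39, 3.116, -0.001]
force: [-0.1, -0.5, -1.8]
opening: 0.0538
gripper_force: 12.0
```

>>> {"api": "arm_command", "payload": {
  "deltas": [
    [[0,0,-0.15,0,0,0],[0,0,-0.1,0,0,0],[0,0,0,0,0,0],[0,0,0,0,0,0]]
  ]
}}

```text
t: 11.72
tool_pos: [0.5661, -0.1676, 0.0471]
orientation: [0.39, -3.117, -0.0]
force: [0.4, -0.1, -1.1]
opening: 0.0538
gripper_force: 12.0
```

>>> {"api": "arm_command", "payload": {
  "deltas": [
    [[0,0,-0.1,0,0,0],[0,0,-0.05,0,0,0],[0,0,0,0,0,0],[0,0,0,0,0,0]]
  ]
}}

```text
t: 12.05
tool_pos: [0.5662, -0.1677, 0.0458]
orientation: [-0.39, 3.117, -0.0]
force: [-1.5, 0.2, 2.9]
opening: 0.0532
gripper_force: 12.0
```

>>> {"api": "arm_command", "payload": {
  "deltas": [
    [[0,0,0,0,0,0],[0,0,0,0,0,0],[0,0,0,0,0,0],[0,0,0,0,0,0],[0,0,0,0,0,0],[0,0,0,0,0,0]]
  ],
  "gripper": 1
}}

```text
t: 12.55
tool_pos: [0.5661, -0.1676, 0.0456]
orientation: [0.39, -3.117, -0.0]
force: [0.7, 0.1, 0.3]
opening: 0.0888
gripper_force: 0.0
```

>>> {"api": "arm_command", "payload": {
  "deltas": [
    [[0,0,1,0,0,0],[0,0,2,0,0,0],[0,0,4,0,0,0],[0,0,4,0,0,0],[0,0,2,0,0,0],[-3,0,0,0,0,0],[-4,0,0,0,0,0],[-4,0,0,0,0,0],[0,0,0,0,0,0],[0,0,0,0,0,0]]
  ]
}}

```text
t: 13.38
tool_pos: [0.4544, -0.1674, 0.176]
orientation: [-0.388, 3.117, -0.0]
force: [0.5, 1.0, 1.5]
opening: 0.0932
gripper_force: 0.0
```

Run:
```python
from h import *
im=eyes.read_camera("scene"); t=eyes.read_camera("top"); cv2.imwrite("pics/s4.png",im); cv2.imwrite("pics/t4.png",t)
o=np.hstack([cv2.resize(im[140:240,250:370],None,fx=3.3,fy=3.3,interpolation=cv2.INTER_CUBIC),cv2.resize(t[120:220,290:410],None,fx=3.3,fy=3.3,interpolation=cv2.INTER_CUBIC)])
cv2.imwrite("pics/c4.png",o); s=monitor.read_state(); R=cv2.Rodrigues(s["orientation"])[0]; print(s["t"],s["tool_pos"],np.degrees(np.arctan2(R[1,1],R[0,1]))%180,s["q"])
```

```text
13.4833 [ 0.45706823 -0.16801358  0.17699607] 104.24792260931476 [-4.57719455e-01 -1.59539040e-01  1.85154428e+00  1.63753323e-04
  1.44691326e+00 -2.27721068e+00]
```

View pics/c4.png

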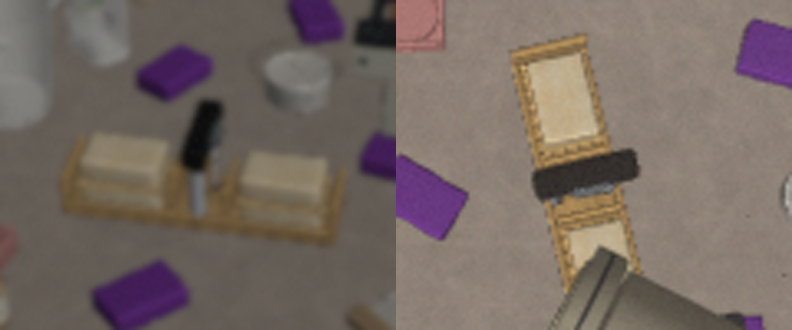

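Both bars now sit in two matching layers (crop: full bay 125,165; open bay 285,190). The grip bar is at (585,175) in the top crop, and the handle is still in. Next I turn 90° and grip the handle.

>>> {"api": "arm_command", "payload": {
  "deltas": [
    [[1.5,0.2,0.2,0,0,-7.1],[1.5,0.2,0.2,0,0,-7.1],[1.5,0.2,0,0,0,-7.1],[1.5,0.2,0,0,0,-7.1],[1.5,0.2,0,0,0,-7.1],[1.5,0.2,0,0,0,-7.1],[1.5,0.2,0,0,0,-7.1],[1.5,0.2,0,0,0,-7.1],[1.5,0.2,0,0,0,-7.1],[1.5,0.1,0,0,0,-7.1],[1.5,0.1,0,0,0,-7.1],[1.5,0.1,0,0,0,-7.1]]
  ]
}}

```text
t: 14.48
tool_pos: [0.6386, -0.1463, 0.1796]
orientation: [1.829, 2.553, 0.001]
force: [0.2, 0.2, 0.6]
opening: 0.093
gripper_force: 0.0
```

>>> {"api": "arm_command", "payload": {
  "deltas": [
    [[0.8,0,0,0,0,-4.8],[0,0,0,0,0,0],[0,0,0,0,0,0],[0,0,0,0,0,0]]
  ]
}}

```text
t: 14.82
tool_pos: [0.6444, -0.1465, 0.1794]
orientation: [-1.924, -2.483, 0.0]
force: [0.9, 0.1, 0.6]
opening: 0.0933
gripper_force: 0.0
```

Run:
```python
from h import *
s=monitor.read_state(); R=cv2.Rodrigues(s["orientation"])[0]; print(s["t"],s["tool_pos"],R[:,2],np.degrees(np.arctan2(R[1,1],R[0,1]))%180,s["q"])
t=cv2.imread("pics/t4.png"); m=np.zeros(t.shape[:2],np.uint8); m[150:195,325:370]=(t.max(2)[150:195,325:370]<75)
c=max(cv2.findContours(m,0,1)[0],key=cv2.contourArea); r=cv2.minAreaRect(c); print(r, onz("top",r[0],.103), onz("top",r[0],.107))
```

```text
14.8167 [ 0.6444251  -0.14653684  0.17938493] [-3.37739010e-04  3.58201802e-05 -9.99999942e-01] 14.461198456132623 [-3.01102503e-01  3.13042434e-01  1.35019344e+00 -6.62364978e-05
  1.47868995e+00 -5.53491908e-01]
((346.978515625, 172.40988159179688), (9.125848770141602, 31.26877212524414), 76.60750579833984) [ 0.64497862 -0.1469816   0.103     ] [ 0.6442827  -0.14678775  0.107     ]
```

Aligned. Descend 10 cm to tip z ≈ 0.079, then close firmly.

>>> {"api": "arm_command", "payload": {
  "deltas": [
    [[0,0,-3,0,0,0],[0,0,-3,0,0,0],[0,0,-2,0,0,0],[0,0,-1,0,0,0],[0,0,-0.6,0,0,0],[0,0,-0.3,0,0,0],[0,0,0,0,0,0],[0,0,0,0,0,0],[0,0,0,0,0,0]]
  ]
}}

```text
t: 15.57
tool_pos: [0.6453, -0.147, 0.0825]
orientation: [1.926, 2.478, 0.002]
force: [-0.0, -0.2, 0.0]
opening: 0.0931
gripper_force: 0.0
```

>>> {"api": "arm_command", "payload": {
  "deltas": [
    [[0,0,0,0,0,0],[0,0,0,0,0,0],[0,0,0,0,0,0],[0,0,0,0,0,0],[0,0,0,0,0,0],[0,0,0,0,0,0],[0,0,0,0,0,0],[0,0,0,0,0,0],[0,0,0,0,0,0],[0,0,0,0,0,0]]
  ],
  "gripper": -1,
  "squeeze": 45
}}

```text
t: 16.4
tool_pos: [0.6437, -0.1467, 0.0805]
orientation: [-1.928, -2.479, 0.001]
force: [-4.5, -0.9, 2.9]
opening: 0.0309
gripper_force: 2.0
```

>>> {"api": "arm_command", "payload": {
  "deltas": [
    [[0,0,0,0,0,0],[0,0,0,0,0,0],[0,0,0,0,0,0],[0,0,0,0,0,0],[0,0,0,0,0,0],[0,0,0,0,0,0]]
  ]
}}

```text
t: 16.9
tool_pos: [0.6442, -0.1466, 0.0805]
orientation: [-1.928, -2.48, -0.0]
force: [1.1, 0.4, -1.0]
opening: 0.0259
gripper_force: 45.0
```

Bar gripped with the button fully in (opening 26 mm). Draw straight up slowly.

>>> {"api": "arm_command", "payload": {
  "deltas": [
    [[0,0,0.3,0,0,0],[0,0,0.5,0,0,0],[0,0,0.5,0,0,0],[0,0,0.5,0,0,0],[0,0,0.5,0,0,0],[0,0,0.5,0,0,0],[0,0,0.5,0,0,0],[0,0,0.5,0,0,0],[0,0,0.5,0,0,0],[0,0,0.3,0,0,0],[0,0,0,0,0,0],[0,0,0,0,0,0]]
  ]
}}

```text
t: 17.9
tool_pos: [0.6441, -0.1466, 0.127]
orientation: [-1.928, -2.48, 0.0]
force: [-1.6, -0.6, -0.8]
opening: 0.0256
gripper_force: 45.0
```

>>> {"api": "arm_command", "payload": {
  "deltas": [
    [[0,0,0.3,0,0,0],[0,0,0.3,0,0,0],[0,0,0.3,0,0,0],[0,0,0.2,0,0,0],[0,0,0.1,0,0,0],[0,0,0.1,0,0,0],[0,0,0.1,0,0,0],[0,0,0.1,0,0,0],[0,0,0,0,0,0],[0,0,0,0,0,0]]
  ]
}}

```text
t: 18.73
tool_pos: [0.6436, -0.1465, 0.1406]
orientation: [-1.928, -2.479, 0.001]
force: [-0.5, 0.4, -8.4]
opening: 0.0253
gripper_force: 45.0
```

>>> {"api": "arm_command", "payload": {
  "deltas": [
    [[0,0,0.2,0,0,0],[0,0,0.3,0,0,0],[0,0,0.4,0,0,0],[0,0,0.6,0,0,0],[0,0,0.8,0,0,0],[0,0,0.8,0,0,0],[0,0,0.8,0,0,0],[0,0,0.8,0,0,0],[0,0,0.6,0,0,0],[0,0,0.4,0,0,0],[0,0,0.2,0,0,0],[0,0,0.1,0,0,0]]
  ]
}}

```text
t: 19.73
tool_pos: [0.6442, -0.1467, 0.202]
orientation: [1.928, 2.48, 0.0]
force: [-0.5, 0.4, -9.1]
opening: 0.026
gripper_force: 45.0
```

>>> {"api": "arm_command", "payload": {
  "deltas": [
    [[0,0,0,0,0,0],[0,0,0,0,0,0],[0,0,0,0,0,0],[0,0,0,0,0,0],[0,0,0,0,0,0],[0,0,0,0,0,0],[0,0,0,0,0,0],[0,0,0,0,0,0]]
  ]
}}

```text
t: 20.4
tool_pos: [0.6441, -0.1466, 0.2016]
orientation: [-1.928, -2.48, 0.0]
force: [-0.4, -0.9, -8.2]
opening: 0.0255
gripper_force: 45.0
```

Run:
```python
from h import *
im=eyes.read_camera("scene"); cv2.imwrite("pics/c5.png",cv2.resize(im[110:250,230:400],None,fx=4,fy=4,interpolation=cv2.INTER_CUBIC))
s=monitor.read_state(); print(s["t"],s["tool_pos"],s["force"],s["wrist_torque"],s["gripper_force"])
```

```text
20.45 [ 0.64414819 -0.14662068  0.20162053] [ 5.22000910e-03 -2.20647512e-01 -8.13550581e+00] [-0.10234075  0.02690444 -0.03387327] 44.99280720949173
```

View pics/c5.png

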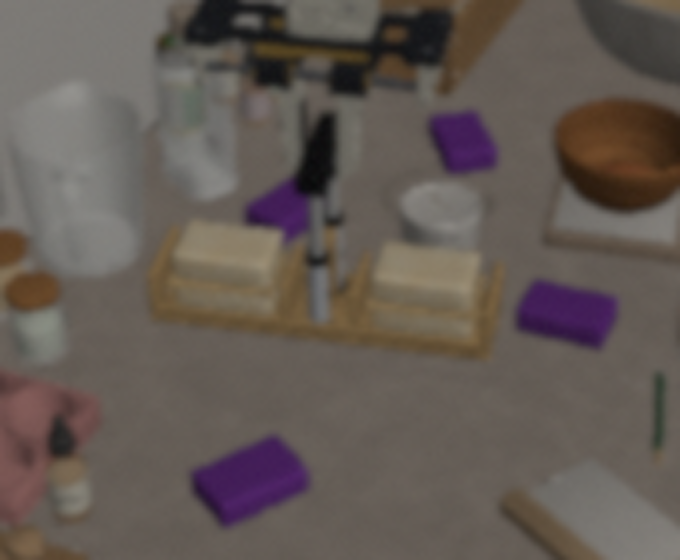

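The tote is up, with the handle out and both bays (230,265) and (425,285) holding bar, separator, bar. It looks level and is carrying its full weight of about 8.2 N.

```bash
python3 -c "
from h import *
print(ticket.close_job())"
```

```text
the job is handed in; nothing more can be done
None
```

The job is handed in, verdict not shown: the separator and soap bar are in the open bay, and the tote is held by its fully drawn handle about 6 cm up, level and still at the last look.

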